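# Fill the winder's bobbin tray

### The arm

A 6-joint arm with a two-finger parallel gripper is mounted at the origin on the work surface. World frame = base frame: x ahead of the robot, y to its left, z up, the work surface at z = 0. Lengths are in mm, angles in degrees, forces in N, time in s.
With the tool pointing down it reaches from about 300 to 775 mm from the base axis. Payload 14.6 kg.
Tool frame: the origin (TCP) lies between the finger pads; the fingertips stand 11 mm ahead of it and the grasp point (between the pads) lies 8 mm behind it; z points along the fingers, y is the line along which they close (so a half turn about z gives the same grasp; the last joint's range is limited). The gripper opens to 85 mm and grips with 20 to 120 N. Pads are 22 mm wide; open, the fingers measure 114 mm over their backs; the gripper's body (76 mm by 85 mm) begins 54 mm behind the grasp point. The pads swing forward as they close: fully open they stand 13 mm farther back than shut.
Start: joints at [72.216, 17.183, 87.147, -0, 75.671, -3.816], TCP at [132.764, 533.726, 242.281] pointing down, gripper open.
Joint ranges: [-173.82, 173.82], [-45.26, 126.66], [13.44, 144.39], [-59.66, 239.66], [0, 175.72], [-146.38, 146.38]. Speed limits (degrees/s): [127.2, 127.2, 147.25, 180, 180, 180].

### API

Orientations are given as [roll, pitch, yaw] about the fixed x, y, z axes, in that order (R = Rz(yaw) Ry(pitch) Rx(roll)).
In Python, from rig import bot gives the robot as it stands. Calls block until the motion is done:
- bot.movep(position, orientation): joint-space move of the TCP to a pose.
- bot.movel(position, orientation=None, velocity=150, f_stop=None): straight line of the TCP; orientation=None keeps the orientation; velocity is the mean speed in mm/s. With f_stop (N) it stops when the force on the tool has changed by that much, and returns True; else False.
- bot.set_joints(angles): joint-space move.
- bot.gripper_to(opening, newtons=None): finger opening in mm; newtons is the grip in N (None keeps the last); returns when the fingers have stopped.
- bot.wait(seconds).
- bot.ik(position, orientation): joint angles nearest the present ones, or None.
- bot.grab_frame(name): name is "scene" or "top"; returns a dict with "pixels" (400x640x3 uint8, red, green, blue), "fovy" (degrees; the focal length in pixels is half the picture's height over the tangent of half this angle, whatever the lens; pixels are square), "cx", "cy" (the principal point, pixels), "rvec" (rotation vector, rad) and "tvec" (3), from world to camera coordinates, as OpenCV has them. Camera axes: x right, y down, z forward; pixel columns grow to the right and rows downward; lengths in mm; the calibration is good to about 2 mm. A picture is of the moment at which its call begins. There is no depth.
A pose or a line that the arm cannot do raises bot.MotionError and nothing moves.
- bot.finish_job(): hands the job in; it is judged then, once.
Readings, each from a call of its own:
- bot.current_clock(): time.
- bot.current_qpos(): joint angles.
- bot.current_dq(): joint speeds.
- bot.current_joint_torque(): joint torques, N m.
- bot.current_position(): TCP position.
- bot.current_eef_rot(): TCP orientation.
- bot.current_ft_force(): force on the tool from outside, world axes, zero at the start.
- bot.current_moment(): the same for the moment, N m.
- bot.current_gripper_width(): finger opening in mm.
- bot.current_gripper_force(): force on a finger pad.
Only numpy, scipy, OpenCV 4.12 (cv2) and the standard library are available. Lean on these libraries where they do the work, as an engineer would, in place of code of your own. Each camera call takes 0.05 s, during which the arm holds its last target. There are 200 camera calls.

### The job

Fill the grey feed tray of the yarn winder: put the empty bobbin that lies loose on the bench and the one that stands in the cardboard carton into the two free pockets of the tray, one in each, lying down flat on the pocket floor like the bobbin that is already there (neck to either end). Leave that bobbin where it is, and do not knock the yarn cones or the tape roll about.

Things in the scene. Friction and masses are not known exactly. Their poses are not given: they have to be found in the camera images.
- bobbin_carton: empty bobbin: cardboard tube 40 mm in diameter, 112 mm long, with two plywood plates 60 x 60 x 6 mm: one flush with one end (foot), one 76 to 82 mm from the foot, so that 30 mm of bare tube (neck) stick out; about 0.16 kg. Origin: on the tube's axis, 56 mm from either end; z: from foot to neck; x, y: across the plates' flats. Starts upright, neck up, in a carton cell
- bobbin_loose: empty bobbin: cardboard tube 40 mm in diameter, 112 mm long, with two plywood plates 60 x 60 x 6 mm: one flush with one end (foot), one 76 to 82 mm from the foot, so that 30 mm of bare tube (neck) stick out; about 0.16 kg. Origin: on the tube's axis, 56 mm from either end; z: from foot to neck; x, y: across the plates' flats. Starts lying on the bench, axis 30 mm up
- bobbin_ready: empty bobbin: cardboard tube 40 mm in diameter, 112 mm long, with two plywood plates 60 x 60 x 6 mm: one flush with one end (foot), one 76 to 82 mm from the foot, so that 30 mm of bare tube (neck) stick out; about 0.16 kg. Origin: on the tube's axis, 56 mm from either end; z: from foot to neck; x, y: across the plates' flats. Lies in pocket 2 already and stays there
- tray: grey steel tray, fixed, 136 (x) by 256 mm (y), floor 6 mm thick; origin: centre of underside. Three pockets along y, 86 mm apart, each 120 (x) by 68 mm (y). Walls at the two x ends are 8 mm thick and stand 60 mm above the floor; along y the pockets are parted only by blocks at their corners, 30 mm above the floor and 20 mm long in x: the middle 80 mm is open for fingers. Pockets 0 and 1 are free
- pocket0 (a point): centre of the floor of the free pocket at the tray's -y end; axes as the tray's
- pocket1 (a point): centre of the floor of the free middle pocket; axes as the tray's
- pocket2 (a point): centre of the floor of the taken pocket at the tray's +y end; axes as the tray's
- carton: open cardboard carton, fixed, 160 x 160 mm, 60 mm high, walls and floor 5 mm; two crossing dividers as high as the walls make four cells 72 mm square, centred at x, y = +-39 mm. Origin: centre of its underside. One cell holds the bobbin, two hold small yarn cones, one is empty; which is which varies
- cone_a: small wound yarn cone, ecru, standing in a carton cell, 62 mm wide at the foot, 40 mm at the top, 78 mm high (82 with its tube end); origin: centre of its underside. Leave it alone.
- cone_b: small wound yarn cone like cone_a, olive, standing in another carton cell; origin: centre of its underside. Leave it alone.
- cone_c: large wound yarn cone, blue-grey, standing far back on the bench, 100 mm wide at the foot, 64 mm at the top, 150 mm high (154 with its tube end); origin: centre of its underside. Leave it alone.
- tape: roll of clear packing tape lying flat on the bench near the robot, 94 mm in diameter, 45 mm high; origin: centre of its underside. Leave it alone.
Things that resemble listed ones, but are neither listed nor needed, are in the scene too. Leave any pink or purple look-alike of the bobbin_loose alone.

How it is judged (in metres and radians):
At the end, for the whole second after the job is handed in: bobbin_carton and bobbin_loose each lie at rest in pocket 0 or 1 of the tray: origin within 12 mm (horizontally) of the pocket's centre and 24 to 36 mm above its floor, axis within 0.17 rad of the tray's x axis (neck either way); bobbin_ready is within 15 mm of where it was (((horizontal distance between bobbin_carton and pocket0 below 0.012 m and z of bobbin_carton in the frame of pocket0 between 0.024 and 0.036 m and angle between the z axis of bobbin_carton and the x axis of tray, either way round below 0.17 rad) or (horizontal distance between bobbin_carton and pocket1 below 0.012 m and z of bobbin_carton in the frame of pocket1 between 0.024 and 0.036 m and angle between the z axis of bobbin_carton and the x axis of tray, either way round below 0.17 rad)) and ((horizontal distance between bobbin_loose and pocket0 below 0.012 m and z of bobbin_loose in the frame of pocket0 between 0.024 and 0.036 m and angle between the z axis of bobbin_loose and the x axis of tray, either way round below 0.17 rad) or (horizontal distance between bobbin_loose and pocket1 below 0.012 m and z of bobbin_loose in the frame of pocket1 between 0.024 and 0.036 m and angle between the z axis of bobbin_loose and the x axis of tray, either way round below 0.17 rad)) and distance of bobbin_ready from where it was at the start of the episode below 0.015 m and linear speed of each of bobbin_carton, bobbin_loose below 0.02 m/s and angular speed of each of bobbin_carton, bobbin_loose below 0.2 rad/s); the robot touches nothing.
It fails at once if cone_a is moved by more than 40 mm (distance of cone_a from where it was at the start of the episode above 0.04 m).
It fails at once if cone_b is moved by more than 40 mm (distance of cone_b from where it was at the start of the episode above 0.04 m).
It fails at once if cone_c is moved by more than 40 mm (distance of cone_c from where it was at the start of the episode above 0.04 m).
It fails at once if tape is moved by more than 40 mm (distance of tape from where it was at the start of the episode above 0.04 m).
It also fails if it takes over 72 s, if anything falls off the work surface, if the arm or the gripper's body presses on something with over 40 N, if the wrist force passes 120 N, or if a joint passes its speed limit or range.

## Working session

There is one attempt and no reset: what is moved stays moved. The work goes in short steps, each a Python script; the robot and the scene stay as the last script left them, time stands still between calls to the robot, and variables do not carry over. Pictures are saved under pics/ and viewed, at most 12 in all, crops included, and the job is handed in when it is done.

```bash
mkdir -p pics; ls
python3 - <<'E'
from rig import bot
import cv2
for n in("scene","top"):
    f=bot.grab_frame(n); cv2.imwrite(f"pics/{n}0.png",f["pixels"][:,:,::-1])
    print(n,f["fovy"],f["cx"],f["cy"],f["rvec"],f["tvec"])
print(bot.current_clock(),bot.current_eef_rot())
E
```

```text
pics
scene 49.996809403925624 314.41437930672583 193.5155492326734 [ 1.94111863  1.50035752 -0.59377694] [-139.213327   -310.98868512 1369.22138337]
top 51.50901777823183 318.130085833701 200.3912683228148 [ 2.12903782 -2.14982265  0.13506567] [  16.87255966  524.06588169 1063.87101786]
0.1 [-1.79941590e+02 -3.74827516e-03  1.66031093e+02]
```

View pics/scene0.png

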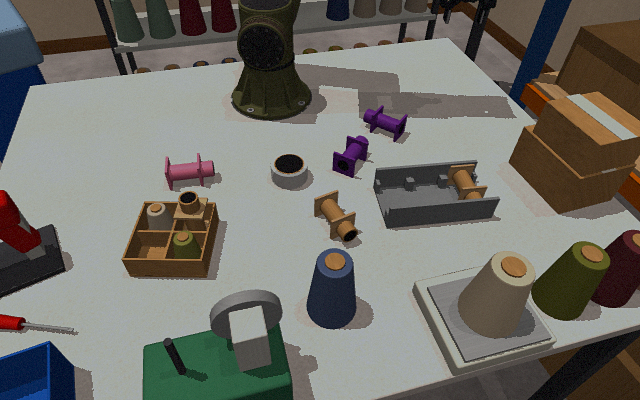

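View pics/top0.png

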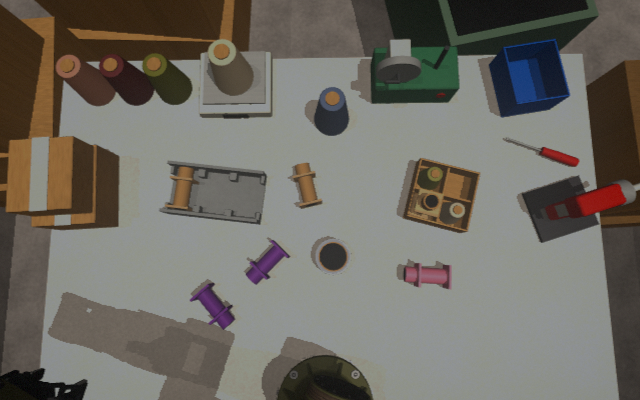

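The scene view shows the tray (375-495, 165-225), the loose bobbin (337,217), the carton (172,238) with its bobbin in the rear-right cell (190,203), and purple and pink decoys. The top view shows the tray at (215,192), the loose bobbin at (305,185), and the carton bobbin at (431,202). I'll enlarge these for picking points.

Run:
```python
import cv2,numpy as np
t=cv2.imread("pics/top0.png");s=cv2.imread("pics/scene0.png")
def crop(im,x,y,w,h,k):
    c=cv2.resize(im[y:y+h,x:x+w],None,fx=k,fy=k,interpolation=cv2.INTER_CUBIC)
    c=cv2.convertScaleAbs(c,alpha=1.5,beta=10)
    for u in range(-(-x//10)*10,x+w,10):
        cv2.line(c,((u-x)*k,0),((u-x)*k,4),(0,0,255),1); 
        if u%20==0: cv2.putText(c,str(u),((u-x)*k+1,14),0,.35,(0,0,255),1)
    for v in range(-(-y//10)*10,y+h,10):
        cv2.line(c,(0,(v-y)*k),(4,(v-y)*k),(0,0,255),1)
        if v%20==0: cv2.putText(c,str(v),(6,(v-y)*k+4),0,.35,(0,0,255),1)
    return c
cv2.imwrite("pics/c1.png",np.vstack([crop(t,155,150,170,80,4)[:, :680],crop(s,310,155,170,75,4)[:, :680]]) if 0 else crop(t,155,150,170,80,4))
a=crop(t,155,152,196,76,4);b=crop(s,308,155,196,74,4)
cv2.imwrite("pics/c1.png",np.vstack([a,b]))
a=crop(t,395,150,95,90,4);b=crop(s,120,180,105,100,4)
b=b[:,:];a=cv2.copyMakeBorder(a,0,b.shape[0]-a.shape[0],0,0,0)
cv2.imwrite("pics/c2.png",np.hstack([a,b]))
```

```text
(no output)
```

View pics/c1.png

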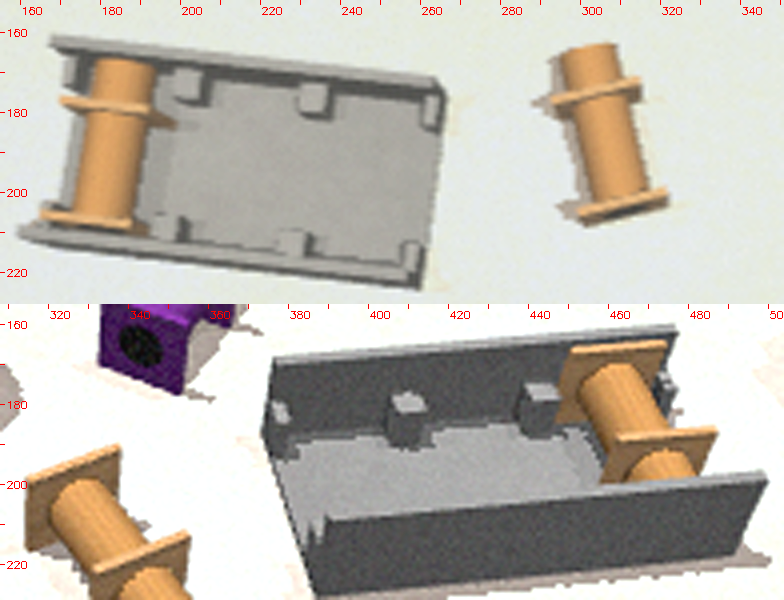

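View pics/c2.png

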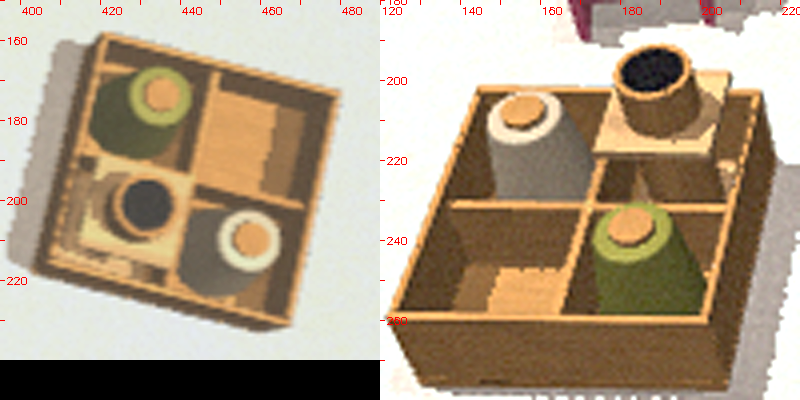

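c1: in the top view the tray's wall tops run (168,161)-(263,171) and (160,211)-(260,224). The loose bobbin has its neck at (302,164) and its foot at (310,202). c2: the carton bobbin's neck top is at (431,201) in top and (187.5,198) in scene. Next I'll fit models to both views with z free.

```bash
cat > vis.py <<'E'
import numpy as np,cv2
from scipy.optimize import least_squares,minimize
from scipy.spatial.transform import Rotation as R
CAL={}
def cam(f):
    h=f["pixels"].shape[0]; F=h/2/np.tan(np.radians(f["fovy"])/2)
    return np.array([[F,0,f["cx"]],[0,F,f["cy"]],[0,0,1.]]),np.array(f["rvec"],float),np.array(f["tvec"],float)
def proj(c,P): return cv2.projectPoints(np.asarray(P,float).reshape(-1,3),c[1],c[2],c[0],None)[0][:,0]
def box(x0,x1,y0,y1,z0,z1): return np.array([[x,y,z] for x in(x0,x1) for y in(y0,y1) for z in(z0,z1)],float)
a=np.linspace(0,2*np.pi,40)
PARTS=[np.array([[20*np.cos(t),20*np.sin(t),z] for t in a for z in(-56,56)]),box(-30,30,-30,30,-56,-50),box(-30,30,-30,30,20,26)]
def lying(p): # x,y,z,yaw(deg) of foot->neck axis, plates flat
    return R.from_euler('z',p[3],degrees=True)*R.from_euler('y',90,degrees=True),np.array(p[:3])
def render(c,pose,shape,k=4):
    m=np.zeros((shape[0]*k,shape[1]*k),np.uint8)
    for P in PARTS:
        q=proj(c,pose[0].apply(P)+pose[1]); h=cv2.convexHull(((q+.5)*k-.5).round().astype(np.int32))
        cv2.fillConvexPoly(m,h,255)
    return cv2.resize(m,(shape[1],shape[0]),interpolation=cv2.INTER_AREA)/255.
E
cat > m1.py <<'E'
from vis import *
from rig import bot
f={n:bot.grab_frame(n) for n in("scene","top")}; c={n:cam(f[n]) for n in f}
def solve(obj,ang0,L): # obj: list (cam, local pt, px)
    def res(p):
        r=R.from_euler('z',p[3],degrees=True)
        return np.concatenate([proj(c[n],r.apply(l)+p[:3])[0]-u for n,l,u in obj])
    s=least_squares(res,[L[0],L[1],0,ang0],loss='soft_l1'); return s.x,res(s.x).reshape(-1,2).round(1).tolist()
T=[("scene",(-68,-128,66),(376.7,168.3)),("scene",(-68,128,66),(477.5,160)),("scene",(68,128,66),(499.7,197.2)),
("scene",(68,-128,0),(387.3,228.5)),("scene",(68,128,0),(491.7,218)),
("top",(68,128,66),(167.7,160.7)),("top",(68,-128,66),(263.5,171)),("top",(-68,128,66),(160,211.5)),("top",(-68,-128,66),(260,224.5))]
print("tray",*solve(T,0,(500,250)))
# carton: frame axes x ~ world x
C=[("top",(80,80,60),(420.5,158)),("top",(80,-80,60),(480,173)),("top",(-80,-80,60),(467,230.5)),("top",(-80,80,60),(404.5,217)),
("scene",(80,-80,60),(122,260)),("scene",(80,80,60),(203,260)),("scene",(-80,80,60),(215.5,202)),("scene",(-80,-80,60),(144,202))]
print("carton",*solve(C,-10,(500,-250)))
# neck top centre of carton bobbin: pixel centres
N=[("top",(0,0,0),(431.2,201)),("scene",(0,0,0),(187.5,197.7))]
print("neck top",*solve(N,0,(480,-230)))
tp=[("top",(0,0,0),(332.5,255)),("scene",(0,0,0),(289.5,163))]
print("tape",*solve(tp,0,(300,0)))
# loose bobbin silhouette
M={}
for n,(x,y,w,h) in {"top":(285,155,50,60),"scene":(308,185,60,65)}.items():
    px=f[n]["pixels"].astype(float); m=((px[...,0]-px[...,2])>.35*px[...,0]).astype(np.uint8)
    z=np.zeros_like(m); z[y:y+h,x:x+w]=m[y:y+h,x:x+w]
    z=cv2.morphologyEx(z,cv2.MORPH_CLOSE,np.ones((3,3)))
    cs,_=cv2.findContours(z,cv2.RETR_EXTERNAL,cv2.CHAIN_APPROX_NONE); z[:]=0; cv2.drawContours(z,[max(cs,key=cv2.contourArea)],-1,1,-1); M[n]=z
    print(n,z.sum())
def cost(p,pr=0):
    t=0
    for n in M:
        r=render(c[n],lying(p),M[n].shape); i=np.minimum(r,M[n]).sum()/np.maximum(r,M[n]).sum(); t+=1-i
        if pr: print(n,"IoU",i.round(3))
    return t
g=least_squares(lambda q:proj(c["top"],[[q[0],q[1],30]])[0]-[306,185],[500,50]).x
b=min((minimize(cost,[*g,30,y],method='Nelder-Mead',options=dict(initial_simplex=np.array([[*g,30,y]]+[np.array([*g,30,y])+d for d in np.diag([8,8,8,8])]))) for y in(0,15)),key=lambda s:s.fun)
print("loose",b.x.round(1),b.fun); cost(b.x,1)
E
python3 m1.py
```

```text
tray [548.6935924  292.55293991  -3.8672796   -6.96089313] [[-0.8, -0.1], [-1.8, -0.2], [-0.2, 1.6], [-0.8, -0.2], [-1.2, -0.1], [-0.8, -0.1], [-1.1, -0.1], [-1.6, -0.3], [-4.5, -2.4]]
carton [ 534.02235264 -313.5631802    -5.26288924  -14.79473431] [[-1.3, 0.1], [-0.9, -0.5], [-0.1, 1.2], [1.5, -0.5], [-0.0, -0.1], [-0.4, 0.5], [-0.2, 0.0], [0.1, -0.6]]
neck top [ 508.64591826 -267.58768626  113.94245769    0.        ] [[0.0, 0.0], [0.0, 0.0]]
tape [380.0438529  -23.58187164  47.4933509    0.        ] [[-0.3, -0.1], [-0.3, 0.0]]
top 645
scene 1186
loose [569.6  44.5  28.4  13.3] 0.21265571227890756
top IoU 0.846
scene IoU 0.941
```

```bash
cat >> m1.py <<'E'
K=4
def ov(n,x,y,w,h):
    o=cv2.resize(f[n]["pixels"][y:y+h,x:x+w,::-1],None,fx=K,fy=K,interpolation=cv2.INTER_CUBIC); o=cv2.convertScaleAbs(o,alpha=1.4,beta=10)
    def pl(P,col,closed=True): cv2.polylines(o,[((proj(c[n],P)-[x,y]+.5)*K).round().astype(np.int32)],closed,col,1)
    r,t=lying(b.x)
    for P in PARTS: q=proj(c[n],r.apply(P)+t); hh=cv2.convexHull(((q-[x,y]+.5)*K).round().astype(np.int32)); cv2.polylines(o,[hh],True,(0,200,0),1)
    p,_=solve(T[:8],0,(500,250)); r=R.from_euler('z',p[3],degrees=True)
    for B in (box(-68,-60,-128,128,6,66),box(60,68,-128,128,6,66)):
        for i in range(8):
            for j in range(i):
                if (B[i]!=B[j]).sum()==1: pl(r.apply(B[[i,j]])+p[:3],(255,0,0))
    for k in(-86,0,86): pl(r.apply([[sx*60,k+sy*34,6] for sx,sy in((1,1),(1,-1),(-1,-1),(-1,1))])+p[:3],(0,0,255))
    print(p.round(1))
    return o
cv2.imwrite("pics/ov.png",np.vstack([ov("top",155,152,196,76),ov("scene",308,155,196,74)]))
E
python3 m1.py
```

```text
tray [548.6935924  292.55293991  -3.8672796   -6.96089313] [[-0.8, -0.1], [-1.8, -0.2], [-0.2, 1.6], [-0.8, -0.2], [-1.2, -0.1], [-0.8, -0.1], [-1.1, -0.1], [-1.6, -0.3], [-4.5, -2.4]]
carton [ 534.02235264 -313.5631802    -5.26288924  -14.79473431] [[-1.3, 0.1], [-0.9, -0.5], [-0.1, 1.2], [1.5, -0.5], [-0.0, -0.1], [-0.4, 0.5], [-0.2, 0.0], [0.1, -0.6]]
neck top [ 508.64591826 -267.58768626  113.94245769    0.        ] [[0.0, 0.0], [0.0, 0.0]]
tape [380.0438529  -23.58187164  47.4933509    0.        ] [[-0.3, -0.1], [-0.3, 0.0]]
top 641
scene 1184
loose [570.   44.5  28.8  12.9] 0.2144388354307638
top IoU 0.846
scene IoU 0.939
[549.1 293.1  -3.7  -6.9]
[549.1 293.1  -3.7  -6.9]
```

View pics/ov.png

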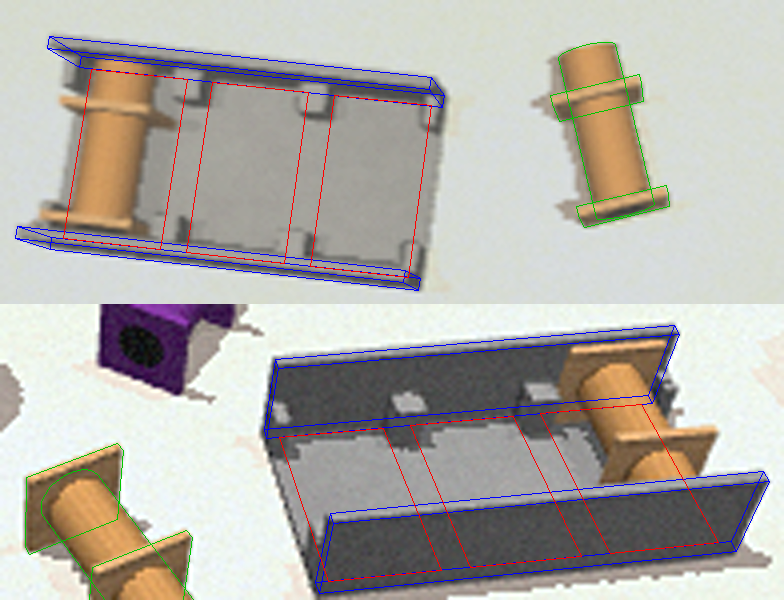

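The overlay fits well, to about 1 px. I'll refit with the measured heights pinned to the bench, since all z values come out about 3 mm low (calibration bias), and then pick the loose bobbin.

```bash
sed -n '/^K=4/q;p' m1.py > m2.py
cat >> m2.py <<'E'
import json
def solvez(obj,a0,L,z):
    r=lambda p:np.concatenate([proj(c[n],R.from_euler('z',p[2],degrees=True).apply(l)+[p[0],p[1],z])[0]-u for n,l,u in obj])
    s=least_squares(r,[*L,a0],loss='soft_l1'); return s.x
print("tray0",tr:=solvez(T,0,(549,292),0)); print("carton0",ca:=solvez(C,-14,(534,-313),0)); print("neck",solvez(N,0,(508,-267),117))
for n in("top","scene"): print(n,solvez([q for q in T if q[0]==n],0,(549,292),0),solvez([q for q in C if q[0]==n],-14,(534,-313),0),solvez([q for q in N if q[0]==n],0,(508,-267),117))
s=minimize(lambda q:cost([q[0],q[1],30,q[2]]),[570,44.5,13],method='Nelder-Mead',options=dict(initial_simplex=[[570,44,13],[576,44,13],[570,50,13],[570,44,20]]))
print("loose0",s.x,s.fun)
for y in (13,-167):
    for P in ([555,41,150],[555,41,22]): print(y,bot.ik(P,[180,0,y]))
for y in (-7,173):
    for P in ([550,290,200],[540,200,28]): print(y,bot.ik(P,[180,0,y]))
E
python3 m2.py | tail -14
```

```text
13 [ 4.54108625e-01  3.39686913e+01  9.57115521e+01 -2.54444375e-14
  5.03197566e+01  7.74541086e+01]
-167 [   0.45410862   23.26541697   91.86991507    0.           64.86466796
 -102.54589138]
-167 [   0.45410862   33.96869128   95.71155207    0.           50.31975665
 -102.54589138]
-7 [ 2.44268462e+01  2.83016799e+01  7.74563189e+01 -2.54444375e-14
  7.42420012e+01  1.21426846e+02]
-7 [ 1.66790452e+01  3.53110142e+01  9.23087769e+01 -2.54444375e-14
  5.23802089e+01  1.13679045e+02]
173 [ 24.42684624  28.30167986  77.45631894   0.          74.2420012
 -58.57315376]
173 [ 16.67904516  35.31101417  92.30877695   0.          52.38020889
 -66.32095484]
```

```bash
python3 m2.py | grep -v '^-\|^13\|^17' | sed -n '5,30p'; python3 -c "
from rig import bot;print(bot.current_clock())"
```

```text
top 637
scene 1182
loose [570.6  44.   30.6  13.3] 0.2263914489689064
top IoU 0.837
scene IoU 0.937
tray0 [549.95890219 290.68352182  -6.8075945 ]
carton0 [ 536.20000138 -312.53734725  -14.87712953]
neck [ 509.63066017 -267.09733556    0.        ]
top [546.65943123 287.15716837  -6.87206851] [ 532.91504474 -312.76441448  -15.41182982] [ 508.22743609 -266.69126554    0.        ]
scene [552.09990478 292.41671339  -6.91855203] [ 538.62636799 -312.28602667  -14.52733908] [ 511.74300282 -267.25726593    0.        ]
loose0 [570.59812615  44.26130928  13.56515435] 0.22689158278729604
  6.48646680e+01  7.74541086e+01]
  5.03197566e+01  7.74541086e+01]
 -102.54589138]
 -102.54589138]
  7.42420012e+01  1.21426846e+02]
  5.23802089e+01  1.13679045e+02]
 -58.57315376]
 -66.32095484]
0.5
```

Run:
```python
from rig import bot
o=[180,0,-166.5]
bot.movep([556,40.8,150],o)
print(bot.movel([556,40.8,24],velocity=120,f_stop=15),bot.current_position(),bot.current_clock())
bot.gripper_to(30,40); print(bot.current_gripper_width(),bot.current_gripper_force())
bot.movel([556,40.8,150],velocity=150); print(bot.current_gripper_width(),bot.current_clock(),bot.current_ft_force())
import cv2,numpy as np
# hover above pocket 1
bot.movep([535,292,170],[180,0,173.2]); print(bot.current_position(),bot.current_eef_rot(),bot.current_clock())
for n in("scene","top"):
    f=bot.grab_frame(n); cv2.imwrite(f"pics/{n}1.png",f["pixels"][:,:,::-1])
a=cv2.imread("pics/scene1.png")[60:240,290:550];b=cv2.imread("pics/top1.png")[120:260,130:350]
a=cv2.resize(a,None,fx=2.2,fy=2.2);b=cv2.resize(b,(a.shape[1],int(140*a.shape[1]/220)))
cv2.imwrite("pics/held.png",cv2.resize(np.hstack([a,b[:a.shape[0]]]) if b.shape[0]>=a.shape[0] else np.hstack([a,cv2.copyMakeBorder(b,0,a.shape[0]-b.shape[0],0,0,0)]),None,fx=.69,fy=.69))
```

```text
False [556.40629816  40.82874571  24.72848251] 4.0333
38.897685777072745 40.01594960689545
38.692413360291255 5.5167 [ 0.51474293 -0.99690193 -1.57824525]
[535.16382705 291.06745968 169.40769262] [-1.79959009e+02 -4.26259189e-02  1.73206316e+02] 6.5083
```

View pics/held.png

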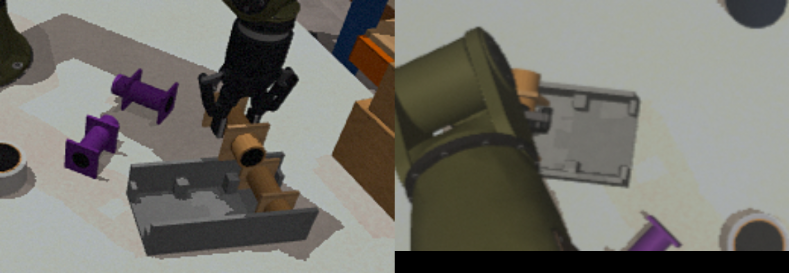

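Left: the bobbin is held level, neck toward the scene camera, its bore at about (456,163) in the scene image. I'll compare the bore's predicted and observed pixels to correct the camera bias.

```bash
cat > m3.py <<'E'
from vis import *
from rig import bot
f=bot.grab_frame("scene"); c=cam(f); im=f["pixels"].astype(int)
x0,y0,x1,y1=440,150,476,180
s=im[y0:y1,x0:x1].sum(2); m=(s<110).astype(np.uint8)
n,l,st,ce=cv2.connectedComponentsWithStats(m)
for i in range(1,n):
    if st[i,4]>15: print(ce[i]+[x0,y0],st[i])
p=np.array(bot.current_position()); yaw=np.radians(bot.current_eef_rot()[2]-180); u=np.array([np.cos(yaw),np.sin(yaw),0]); print(p)
org=p+u*15+[0,0,5.3]
print("pred neck end centre",proj(c,[org+u*56]),"px per mm x,y,z:",[(proj(c,[org+u*56+10*e])-proj(c,[org+u*56])).round(2)/10 for e in np.eye(3)])
x,y,w,h=420,130,60,60
print("top neck plate corners pred",proj(c,[org+u*26+s1*30*np.array([-u[1],u[0],0])+[0,0,s2*30] for s1 in(1,-1) for s2 in(1,-1)]).round(1).tolist())
b=cv2.resize(f["pixels"][120:200,410:500,::-1],None,fx=6,fy=6,interpolation=cv2.INTER_CUBIC)
for q in proj(c,[org+u*26+s1*30*np.array([-u[1],u[0],0])+[0,0,s2*30] for s1 in(1,-1) for s2 in(1,-1)]): cv2.circle(b,tuple(((q-[410,120]+.5)*6).astype(int)),3,(0,255,0),-1)
t=np.linspace(0,2*np.pi,40); v=np.array([-u[1],u[0],0])
cv2.polylines(b,[((proj(c,[org+u*56+20*np.cos(k)*v+[0,0,20*np.sin(k)] for k in t])-[410,120]+.5)*6).astype(np.int32)],True,(0,255,0),1)
cv2.imwrite("pics/held2.png",b)
E
python3 m3.py
```

```text
[455.5035461  163.30496454] [  8   8  16  12 141]
[535.45217649 290.74864351 169.7946231 ]
pred neck end centre [[455.35223245 163.55287302]] px per mm x,y,z: [array([[0.233, 0.314]]), array([[ 0.434, -0.077]]), array([[ 0.122, -0.364]])]
top neck plate corners pred [[467.4, 142.1], [460.0, 163.6], [439.8, 144.3], [433.6, 165.9]]
```

View pics/held2.png

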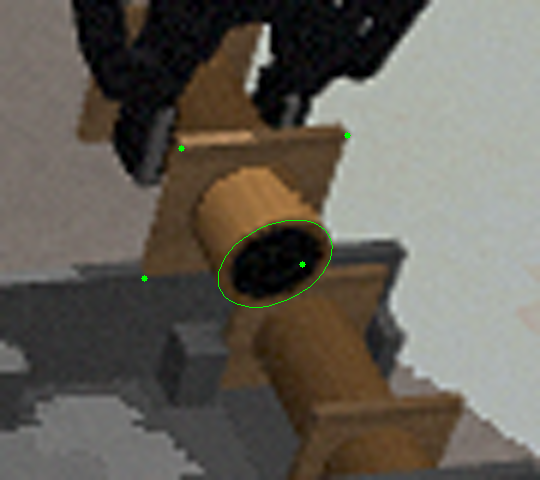

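Predicted and observed agree within a pixel, so the scene calibration and grasp offset hold. I'll place it in pocket 1 with force guarding.

Run:
```python
from rig import bot
import numpy as np
o=[180,0,173.1]; t=np.array([535.1,292.8,90.])
bot.movel(t,o,velocity=100); bot.wait(.2)
e=t-bot.current_position(); print("err",e); e[2]=0
bot.movel(t+e); print(bot.current_position(),bot.current_ft_force())
g=t+e; g[2]=30.5
print(bot.movel(g,velocity=50,f_stop=10),bot.current_position(),bot.current_ft_force(),bot.current_clock())
```

```text
err [-0.21164796 -0.11445665 -0.61050088]
[534.88996895 292.71371199  90.10292691] [ 0.00808823 -0.50408377 -0.64984356]
False [535.02165481 292.74556549  30.75000683] [ 0.33984689  0.1655056  -2.06846797] 9.4
```

Run:
```python
from rig import bot
from vis import *
bot.gripper_to(58); bot.movel([535,292.8,170],velocity=200); bot.gripper_to(85)
bot.movep([520,-100,250],[180,0,165])
f={n:bot.grab_frame(n) for n in("scene","top")}; c={n:cam(f[n]) for n in f}; print(bot.current_clock())
pk=[((30,-30),(173.4,217.1)),((30,30),(203.3,219)),((-30,30),(207.2,197.8))]
def res(p):
    r=R.from_euler('z',p[2],degrees=True)
    return np.concatenate([proj(c["scene"],r.apply([*l,0])+[p[0],p[1],87])[0]-u for l,u in pk]+[3*0*p])
s=least_squares(res,[510,-267,-12]); print("plate",s.x,s.fun[:6].round(1))
x,y=np.linspace(0,1,2)
K=5
a=cv2.resize(f["scene"]["pixels"][185:235,160:220,::-1],None,fx=K,fy=K,interpolation=cv2.INTER_CUBIC)
q=proj(c["scene"],R.from_euler('z',s.x[2],degrees=True).apply([[30,30,0],[30,-30,0],[-30,-30,0],[-30,30,0]])+[s.x[0],s.x[1],87])
cv2.polylines(a,[((q-[160,185]+.5)*K).astype(np.int32)],True,(0,255,0),1)
t=cv2.resize(f["top"]["pixels"][180:230,400:460,::-1],None,fx=K,fy=K,interpolation=cv2.INTER_CUBIC)
q=proj(c["top"],R.from_euler('z',s.x[2],degrees=True).apply([[30,30,0],[30,-30,0],[-30,-30,0],[-30,30,0]])+[s.x[0],s.x[1],87])
cv2.polylines(t,[((q-[400,180]+.5)*K).astype(np.int32)],True,(0,255,0),1)
b=cv2.resize(f["scene"]["pixels"][150:240,370:510,::-1],None,fx=4,fy=4,interpolation=cv2.INTER_CUBIC)
o=np.zeros((250+360,600,3),np.uint8); o[:250,:300]=a;o[:250,300:]=t;o[250:,:560]=b
cv2.imwrite("pics/place1.png",o[:600])
```

```text
12.55
plate [ 512.28002561 -265.56104041  -15.46062506] [ 0.2  0.8 -0.8 -0.6  0.6 -0.2]
```

View pics/place1.png

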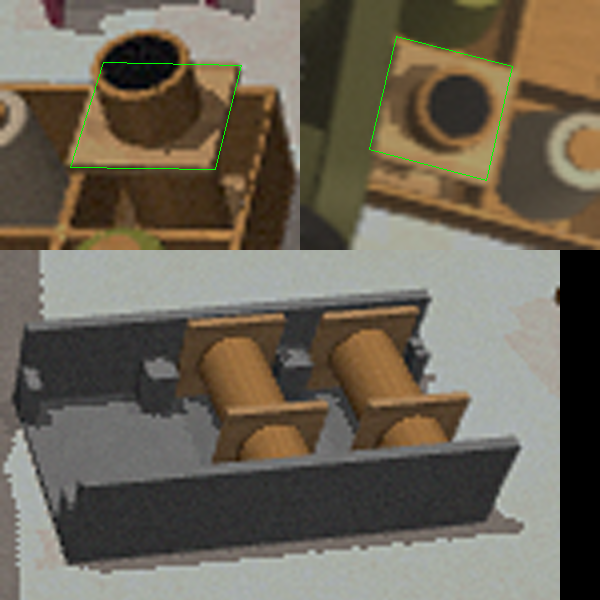

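Top right: the fitted plate square sits on the carton bobbin's plate at yaw about -14°. Bottom: the loose bobbin lies flush in pocket 1. I'll check IK for laying the carton bobbin down on the free bench at about (540,80) and regrasping there.

```bash
cat > lay.py <<'E'
import numpy as np
def laypose(org,az,gam,ftype,s=49,lift=0):
    """TCP pos+rpy for bobbin held by neck, tool along azimuth az, gam deg below horizontal"""
    g,a=np.radians(gam),np.radians(az); d=np.array([np.cos(a),np.sin(a),0])
    n=-d*np.cos(g)+np.array([0,0,np.sin(g)])   # foot->neck
    zo=56*np.sin(g)+30*np.cos(g)+lift
    P=np.array([org[0],org[1],zo])+n*s
    return P,([180,-(90-gam),az] if ftype else [180,90-gam,az+180])
E
python3 - <<'E'
from rig import bot
from lay import *
print(bot.current_clock(),bot.current_qpos().round(0) if hasattr(bot.current_qpos(),'round') else bot.current_qpos())
for y in(166,-14,76,-104): q=bot.ik([509.8,-266.8,102],[180,0,y]); print(y,None if q is None else np.round(q))
for ft in(0,1):
  for az in(0,8,15):
    for gam,l in((18,0),(18,60),(45,120)):
      P,o=laypose((540,75),az,gam,ft,lift=l); q=bot.ik(P,o); print(ft,az,gam,P.round(),o,None if q is None else np.round(q))
E
```

```text
12.55 [-15.  14.  90.   0.  76. -90.]
166 [ -31.   29.   91.    0.   60. -107.]
-14 [-31.  29.  91.  -0.  60.  73.]
76 [-31.  29.  91.   0.  60. -17.]
-104 None
0 0 18 [493.  75.  61.] [180, 72, 180] [  8.  32. 136. 189.  60.  88.]
0 0 18 [493.  75. 121.] [180, 72, 180] [  8.  19. 137. 190.  49.  86.]
0 0 45 [505.  75. 215.] [180, 45, 180] [  6.  -2. 123. -18.  15. -68.]
0 8 18 [494.  69.  61.] [180, 72, 188] [  0.  32. 136. 172.  61.  92.]
0 8 18 [494.  69. 121.] [180, 72, 188] [  0.  19. 138. 170.  50.  94.]
0 8 45 [506.  70. 215.] [180, 45, 188] [   2.   -3.  124.   17.   15. -111.]
0 15 18 [495.  63.  61.] [180, 72, 195] [ -6.  32. 136. 157.  61.  95.]
0 15 18 [495.  63. 121.] [180, 72, 195] [ -6.  19. 138. 153.  51. 101.]
0 15 45 [507.  66. 215.] [180, 45, 195] [  -2.   -2.  123.   39.   20. -139.]
1 0 18 [493.  75.  61.] [180, -72, 0] [  8.  32. 136. 189.  60. -92.]
1 0 18 [493.  75. 121.] [180, -72, 0] [  8.  19. 137. 190.  49. -94.]
1 0 45 [505.  75. 215.] [180, -45, 0] [  6.  -2. 123. -18.  15. 112.]
1 8 18 [494.  69.  61.] [180, -72, 8] [  0.  32. 136. 172.  61. -88.]
1 8 18 [494.  69. 121.] [180, -72, 8] [  0.  19. 138. 170.  50. -86.]
1 8 45 [506.  70. 215.] [180, -45, 8] [  2.  -3. 124.  17.  15.  69.]
1 15 18 [495.  63.  61.] [180, -72, 15] [ -6.  32. 136. 157.  61. -85.]
1 15 18 [495.  63. 121.] [180, -72, 15] [ -6.  19. 138. 153.  51. -79.]
1 15 45 [507.  66. 215.] [180, -45, 15] [ -2.  -2. 123.  39.  20.  41.]
```

Outward lay-down needs a wrist flip, which I'll do high up. First I grasp the neck in the carton.

Run:
```python
from rig import bot
import numpy as np
o=[180,0,166]
bot.movep([509.8,-266.8,180],o); bot.wait(.2)
t=np.array([509.8,-266.8]); e=t-bot.current_position()[:2]; g=t+e
print("stop",bot.movel([*g,102],velocity=80,f_stop=8),bot.current_position(),bot.current_ft_force())
bot.gripper_to(30,70); print(bot.current_gripper_width(),bot.current_gripper_force(),bot.current_ft_force())
print(bot.movel([*g,240],velocity=100,f_stop=15),bot.current_position(),bot.current_gripper_width(),bot.current_ft_force(),bot.current_clock())
```

```text
stop False [ 509.39279792 -268.08975062  102.55731063] [ 0.05427575 -0.54202299  0.29136368]
38.31483883398707 70.42527079582214 [-0.73879291  0.93382791  6.06017214]
False [ 509.00584382 -267.84188677  239.32248171] 38.37689454601081 [-1.02160834 -0.01880823 -1.5313767 ] 16.6583
```

Run:
```python
from rig import bot
from lay import *
import cv2
q=np.array(bot.current_qpos())
bot.set_joints([q[0],0,100,0,80,q[5]]); print(np.round(bot.current_position()))
bot.set_joints([0,0,100,0,5,-90]); print(np.round(bot.current_position()))
bot.set_joints([0,0,100,171,5,-88]); print(np.round(bot.current_position()))
P,o=laypose((540,75),8,18,1,lift=70)
bot.movep(P,o); print(np.round(bot.current_position()),np.round(bot.current_qpos()),bot.current_gripper_width(),bot.current_clock())
f=bot.grab_frame("scene"); cv2.imwrite("pics/lay.png",cv2.resize(f["pixels"][60:280,220:500,::-1],None,fx=2,fy=2,interpolation=cv2.INTER_CUBIC))
```

```text
[ 389. -195.  294.]
[660.  36. 466.]
[666.  40. 507.]
[495.  68. 132.] [  0.  17. 138. 170.  48. -86.] 38.0025573247882 22.8
```

View pics/lay.png

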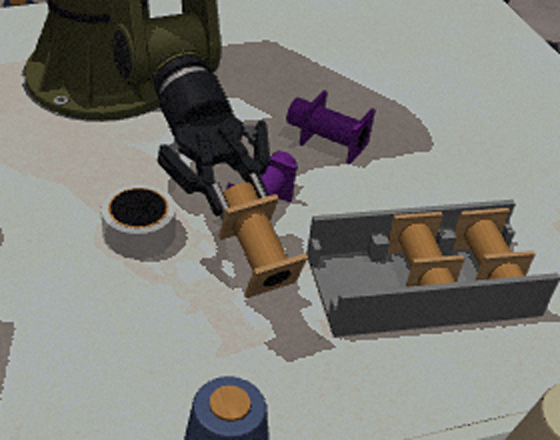

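The bobbin is held nearly level over the bench, but the purple decoy (275,175 in the crop) is close to the hand, so I'll set down a bit farther out at origin (575,45).

Run:
```python
from rig import bot
from lay import *
import cv2
X=((575,45),3,22,1)
P,o=laypose(*X,lift=70); bot.movep(P,o); bot.wait(.2)
e=P-bot.current_position(); print(e)
P,o=laypose(*X,lift=-4)
print("contact",bot.movel(P+e,velocity=40,f_stop=5),bot.current_position()-P,bot.current_ft_force())
bot.gripper_to(60); bot.wait(.5)
f=bot.grab_frame("scene"); cv2.imwrite("pics/rel.png",f["pixels"][:,:,::-1])
d=np.array([np.cos(np.radians(3)),np.sin(np.radians(3)),0])*np.cos(np.radians(22))-np.array([0,0,np.sin(np.radians(22))])
p=np.array(bot.current_position())
bot.movel(p-60*d,velocity=120); bot.movel(p-60*d+[0,0,120],velocity=200)
q=np.array(bot.current_qpos()); print(q.round(),bot.current_clock())
bot.set_joints([0,0,100,q[3],5,-88]); bot.set_joints([-20,0,100,0,40,-90]); bot.gripper_to(85)
np.save("pics/x.npy",q)
for n in("scene","top"):
    f=bot.grab_frame(n); cv2.imwrite(f"pics/{n}2.png",f["pixels"][:,:,::-1])
a=cv2.resize(cv2.imread("pics/scene2.png")[150:270,260:400],None,fx=3,fy=3);b=cv2.resize(cv2.imread("pics/top2.png")[130:250,240:360],None,fx=3,fy=3)
cv2.imwrite("pics/after.png",np.hstack([a,b])); print(bot.current_clock())
```

```text
[ 0.60119673 -0.20147099  0.46257821]
contact False [ 0.76516394 -0.20463441  0.83832963] [-1.86455069  0.44482932  1.74380496]
[ -2.  -3. 139. 169.  25. -82.] 27.6333
31.9417
```

View pics/after.png

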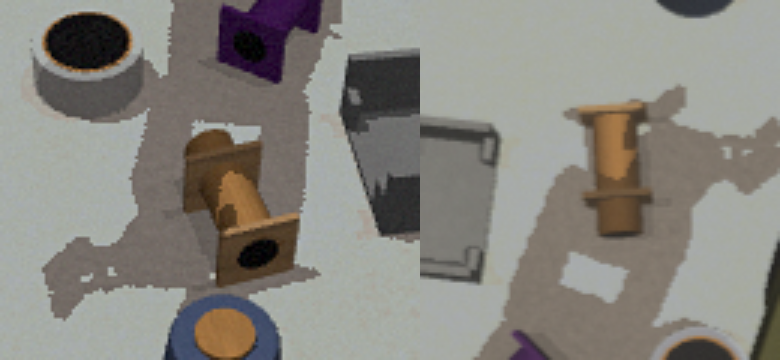

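The bobbin lies flat, foot outward: top about (305,186), scene about (340,219). I'll fit its pose and regrasp.

```bash
cat > m4.py <<'E'
from vis import *
from rig import bot
f={n:bot.grab_frame(n) for n in("scene","top")}; c={n:cam(f[n]) for n in f}
M={}
for n,(x,y,w,h) in {"top":(287,158,40,55),"scene":(315,188,50,60)}.items():
    px=f[n]["pixels"].astype(float); m=((px[...,0]-px[...,2])>.35*px[...,0]).astype(np.uint8)
    z=np.zeros_like(m); z[y:y+h,x:x+w]=m[y:y+h,x:x+w]; z=cv2.morphologyEx(z,cv2.MORPH_CLOSE,np.ones((3,3)))
    cs,_=cv2.findContours(z,cv2.RETR_EXTERNAL,cv2.CHAIN_APPROX_NONE); z[:]=0; cv2.drawContours(z,[max(cs,key=cv2.contourArea)],-1,1,-1); M[n]=z
def cost(q,names):
    t=0
    for n in names:
        r=render(c[n],lying([q[0],q[1],30,q[2]]),M[n].shape); t+=1-np.minimum(r,M[n]).sum()/np.maximum(r,M[n]).sum()
    return t
for ns in (["scene"],["top"],["top","scene"]):
    s=minimize(cost,[575,45,183],args=(ns,),method='Nelder-Mead',options=dict(initial_simplex=[[575,45,183],[582,45,183],[575,52,183],[575,45,191]]))
    print(ns,s.x.round(1),s.fun.round(3))
E
python3 m4.py
```

```text
['scene'] [563.2  46.  182.7] 0.047
['top'] [562.7  46.4 183.4] 0.165
['top', 'scene'] [562.8  46.7 183.1] 0.217
```

Run:
```python
from rig import bot
import numpy as np,cv2
def go(xy,z,o):
    t=np.array([*xy,z],float); bot.movep(t,o); bot.wait(.2); e=t-bot.current_position(); return np.array(xy)+e[:2]
g=go((578,47.1),130,[180,0,-177])
print(bot.movel([*g,24],velocity=100,f_stop=10),bot.current_position())
bot.gripper_to(30,40); print(bot.current_gripper_width())
bot.movel([*g,160],velocity=150); print(bot.current_gripper_width(),bot.current_ft_force())
o=[180,0,173.1]; g=go((554.6,203.8),150,o); bot.movel([*g,90],velocity=100)
print(bot.movel([*g,30.5],velocity=50,f_stop=10),bot.current_position(),bot.current_ft_force(),bot.current_clock())
```

```text
False [578.08864505  47.83779744  24.65087243]
39.11217826942688
38.6712531361475 [-0.48285658 -0.30154135 -1.93243587]
False [554.43777394 204.83416785  30.74433793] [ 0.0279113   0.02893995 -1.94432055] 39.125
```

Run:
```python
from rig import bot
import cv2,numpy as np
bot.gripper_to(58); p=bot.current_position(); bot.movel([p[0],p[1],170],velocity=200)
bot.movep([480,-50,300],[180,0,173]); bot.wait(.3)
s,t=[bot.grab_frame(n)["pixels"][:,:,::-1] for n in("scene","top")]
a=cv2.resize(s[150:240,370:510],None,fx=3,fy=3);b=cv2.resize(t[145:235,155:275],None,fx=3,fy=3)
cv2.imwrite("pics/final.png",np.hstack([a,b])); print(bot.current_clock())
```

```text
41.8333
```

View pics/final.png

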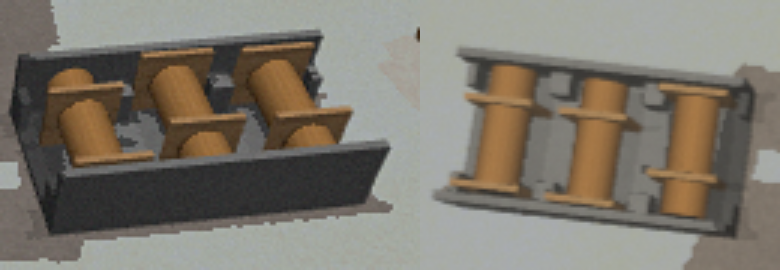

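All three bobbins lie flat and parallel in their pockets in both views, and the arm is clear of them, so I'm handing in.

```bash
python3 -c "
from rig import bot
print(bot.finish_job())"
```

```text
the job is handed in; nothing more can be done
None
```

The job is handed in at about 42 s on the robot's clock: the loose bobbin lies flat in pocket 1 and the carton bobbin in pocket 0, checked in both camera views; the verdict was not returned.

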